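# Push the weighing dish onto the balance plate and tare it

## Task

With the fingertips, push the metal weighing dish across the balance's deck until it stands wholly on the round steel weighing plate; slide it gently, do not pinch, tip or lift it. Then reach a fingertip into the well with the green frame, press the sunken green tare key fully down and let it come back up. Leave the red key in the other well unpressed and do not disturb the brass weight, the blue tip box or the wash bottle.

Things in the scene. Friction and masses are not known exactly. Their poses are not given: they have to be found in the camera images.
- balance: Low white bench balance, fixed, 244 (x) by 260 (y) by 70 mm high, turned up to 0.3 rad. Origin: centre of its underside, at bench level; z up. Its rear part (own x from -28 to +122 mm) is a flat deck without rims, 70 mm above the bench. Its front part holds two key modules (own x = -75, y = +78 and -78 mm) with a display block up to 68 mm high between them.
- plate_centre (a point): Centre of the round steel weighing plate, 96 mm in diameter with a black ring around it, set flush in the deck (70 mm above the bench) at x = +47 mm, y = 0 in the balance's frame. Nothing stands up from it.
- dish: Loose round open aluminium weighing dish, straight-sided, 54 mm outer diameter, 36 mm high, 56 to 112 g. Origin: centre of its underside, z up. Starts upright on the deck, left or right of the plate, 73 to 97 mm from the plate's centre. Slides with 1 N or less and stays where it is left; a squeeze or push over 15 N fails.
- tare_mouth (a point): Centre of the mouth of the tare well (green frame, green key), 70 mm above the bench. Well: 46 by 46 mm, square to the balance, floor 44 mm below the mouth, in a grey 80 by 80 mm module whose top is the mouth's level. The round key, 34 mm wide, central, has its top 15 mm below the mouth at rest, 21 mm when down. Front left or front right corner of the balance; the other key has the other.
- tare_key (a joint): Travel of the green tare key in m: 0 up, 0.006 fully down. Spring: starts to move at 1 N, fully down at 4 N, then a hard stop; counts as pressed beyond 0.0045. Springs back by itself.
- off_mouth (a point): Centre of the mouth of the other well, the same in size, with a red frame and a red off key, 70 mm above the bench. Not to be pressed.
- off_key (a joint): Travel of the red off key in m: 0 up, 0.006 fully down; same spring. Must stay up.
- weight: Loose brass calibration weight with a knob on top, 32 mm in diameter, 44 mm high, 200 g, standing on the deck on the opposite side of the plate from the dish. Origin: centre of its underside. Must not be moved.
- tip_box: Loose blue pipette tip box with yellow tips, 85 by 120 mm, 60 mm high, on the bench to the left (+y) of the balance, 0.25 to 0.29 m from its centre. Origin: centre of its underside. Must not be moved.
- wash_bottle: Loose white wash bottle with a blue cap and nozzle, 60 mm in diameter, 163 mm high, on the bench to the right (-y) of the balance, 0.25 to 0.29 m from its centre. Origin: centre of its underside. Must not be moved.

How it is judged (in metres and radians):
On the way, in this order (a step that is already met when the one before it is completed fails the run):
1. the dish stands at rest wholly on the weighing plate (horizontal distance between dish and plate_centre below 0.02 m and z of dish in the frame of balance between 0.066 and 0.074 m and angle between dish's own z axis and vertical below 0.1 rad and linear speed of dish below 0.01 m/s), for 0.2 s.
2. the green tare key is pressed fully down with the dish on the plate (horizontal distance between dish and plate_centre below 0.02 m and z of dish in the frame of balance between 0.066 and 0.074 m and angle between dish's own z axis and vertical below 0.1 rad and value of joint tare_key above 0.0045 m), for 0.1 s.
At the end, for the whole second after the job is handed in: The dish stands upright (within 0.1 rad) and at rest on the deck, its centre within 20 mm of the plate's centre, and both keys are up (within 1.5 mm) (all of step 1 and value of joint each of tare_key, off_key below 0.0015 m); the robot touches nothing.
It fails at once if the dish is lifted more than 8 mm off the deck (z of dish in the frame of balance above 0.078 m).
It fails at once if the dish is tipped (angle between dish's own z axis and vertical above 0.35 rad).
It fails at once if the dish is pinched or pushed hard (over 15 N) (contact force between the fingers and dish above 15 N).
It fails at once if the red off key is pressed (value of joint off_key above 0.002 m).
It fails at once if the brass weight, tip box or wash bottle is disturbed (moved more than 15 mm or tipped) (distance of any of weight, tip_box, wash_bottle from where it was at the start of the episode above 0.015 m or angle between any of weight, tip_box, wash_bottle's own z axis and vertical above 0.3 rad).
It also fails if it takes over 48 s, if anything falls off the work surface, if the arm or the gripper's body presses on something with over 40 N, if the wrist force passes 120 N, or if a joint passes its speed limit or range.

## Robot

A 6-joint arm with a two-finger parallel gripper is mounted at the origin on the work surface. World frame = base frame: x ahead of the robot, y to its left, z up, the work surface at z = 0. Lengths are in m, angles in degrees, forces in N, time in s.
With the tool pointing down it reaches from about 0.25 to 0.725 m from the base axis. Payload 9.7 kg.
Tool frame: the origin (TCP) lies at the centre of the arm's flange, where the gripper is bolted on; the fingertips stand 173 mm ahead of it and the grasp point (between the pads) lies bot.grip_depth ahead of it (bot.grip_depth is the distance from the TCP to the grasp point, in m); z points along the fingers, y is the direction in which the jaws open and shut (so a half turn about z gives the same grasp; the last joint's range is limited). The gripper opens to 85 mm and grips with 20 to 120 N. Pads are 22 mm wide; open, the fingers measure 114 mm over their backs; the gripper's body (76 mm by 85 mm) begins 54 mm behind the grasp point. The pads swing forward as they close: fully open they stand 13 mm farther back than shut.
Start: joints at [68.583, 4.979, 10.078, 95.1, 0, 90], TCP at [0.201, 0.512, 0.405] pointing down, gripper open.
Joint ranges: [-179.16, 179.16], [-48.56, 103.87], [-65.8, 70.77], [-126.05, 130.52], [-82.76, 87.17], [-180, 180]. Speed limits (degrees/s): [127.2, 127.2, 147.25, 180, 180, 180].

## Interface

Orientations are given as [roll, pitch, yaw] about the fixed x, y, z axes, in that order (R = Rz(yaw) Ry(pitch) Rx(roll)).
In Python, from workcell import status, viewer, bot gives the robot as it stands. The module is installed in compiled form; this text tells all that it offers.
- The arm moves only by the tool move_arm, never from a script. Its argument "commands" is a list of rows, each an object with "claw": the gripper's target within -1 to 1 (fully open at 1, half-way at 0, shut at -1); "travel": the shift along the tool's x, y, z in cm, a list of three; "turn": the turn about the tool's z in degrees. A call has 1 to 5 rows; each row shifts and turns the commanded pose from where the row before left it, along the tool's axes as they then stand; what a row does not reach is not made up. A row lasts 1/12 s, in which the tool goes at most 41.7 mm and 7.16 degrees, less where a joint would pass 70% of its speed; a pose out of reach is approached as far as the arm can. A call is refused whole if a number of a shift passes 4.17 or a number of a turn 7.16, either way. A call with a gripper value outside its range is refused whole. The fingers move at their own pace and stop on an object; "squeeze" is the grip in N (left out, the last holds). Time passes only in rows, so rows that do not move let the fingers close. It gives the time, the measured TCP pose, the force and the opening at its end, in the units of the state.
- status.get_obs(): the state, without advancing time (a new reading comes with each control period).
- viewer.camera(name): name is "side" or "top"; returns the picture (420x560x3 uint8, blue, green, red); there is no depth.
- viewer.camera_params(name): a dict with "camera_matrix" (3x3 intrinsics, pixels), "xyz" and "rotation" of the camera in the world. Camera axes: x right, y up, looking along -z (the intrinsics and any distortion apply to the point x, -y, -z); pixel columns grow to the right and rows downward; lengths in m; the calibration is good to about 2 mm. A picture is of the moment at which its call begins. camera_params takes no time and is no camera call.
- bot.job_done(): hands the job in, once; it reports no verdict.
The state is a dict: "time": time; "q": joint angles; "qd": joint speeds; "joint_efforts": joint torques, N m; "ee_pos": TCP position; "tcp_rot": TCP orientation; "wrist_force": force on the tool from outside, world axes, zero at the start; "torque": the same for the moment, N m; "opening": finger opening in m.
Only numpy, scipy, OpenCV 4.12 (cv2) and the standard library are available. Lean on these libraries where they do the work, as an engineer would, in place of code of your own. Each camera call takes 0.05 s, during which the arm holds its last target.

## Working session

There is one attempt and no reset: what is moved stays moved. The work goes in short steps, Python scripts to look and compute and a tool call to move; the robot and the scene stay as the last step left them, time stands still between calls to the robot, and variables do not carry over. Pictures are saved under pics/ and viewed, and the job is handed in when it is done.

Besides the shell and the picture viewer there is one more tool, called by a JSON object that holds its "api" and its "payload". move_arm: Moves the arm, as the interface text tells. Its arguments: {"type":"object","properties":{"commands":{"type":"array"},"squeeze":{"type":"number"}},"required":["commands"]}

```bash
mkdir -p pics
python3 - <<'E'
from workcell import status, viewer, bot
import cv2
o=status.get_obs(); print(o, bot.grip_depth)
for n in("side","top"):
    im=viewer.camera(n); cv2.imwrite(f"pics/{n}0.png",im); print(n,viewer.camera_params(n))
E
```

```text
{'time': 0.0, 'q': array([ 6.85835800e+01,  5.01062865e+00,  1.00351726e+01,  9.50990527e+01,
       -3.90396914e-04,  9.00008377e+01]), 'qd': array([ 0.04216714, -0.00593233, -0.01057319, -0.10943703, -0.0882077 ,
        0.02530211]), 'joint_efforts': array([-3.71671291e-06, -5.20390391e+01,  4.64807189e+01,  1.62577943e-02,
       -1.62533922e-05, -2.90986111e-05]), 'ee_pos': array([0.20083102, 0.51202628, 0.40399388]), 'tcp_rot': array([-1.79925491e+02,  3.91485997e-04,  1.58582743e+02]), 'wrist_force': array([-0.00628472, -0.427513  ,  0.67801626]), 'torque': array([0.01823326, 0.00301956, 0.00427553]), 'opening': 0.08516941636600782} 0.1547
side {'camera_matrix': array([[392.46717551,   0.        , 277.84615309],
       [  0.        , 392.46717551, 214.40099876],
       [  0.        ,   0.        ,   1.        ]]), 'xyz': array([ 0.22293309, -0.68771747,  0.60962217]), 'rotation': array([ 55.90431012,   0.63574415, -24.41441786])}
top {'camera_matrix': array([[431.25404578,   0.        , 273.20649125],
       [  0.        , 431.25404578, 205.74081154],
       [  0.        ,   0.        ,   1.        ]]), 'xyz': array([0.40996   , 0.03865578, 0.94115686]), 'rotation': array([ 11.62227622,   0.1524345 , -83.24040109])}
```

View pics/top0.png

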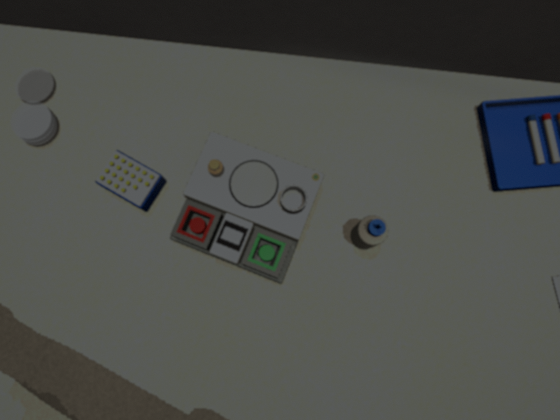

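View pics/side0.png

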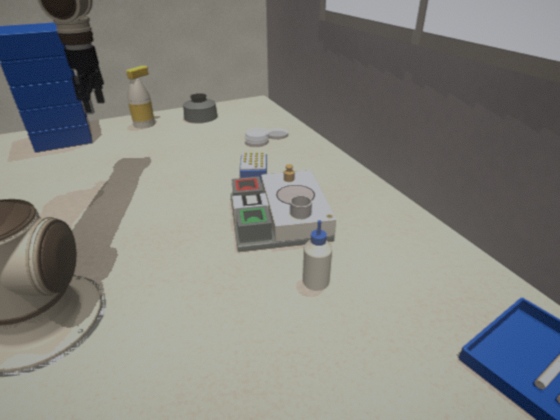

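```bash
cat > h.py <<'E'
import numpy as np,cv2
from scipy.spatial.transform import Rotation as R
from workcell import status, viewer, bot
def ray(n,px):
    p=viewer.camera_params(n);K=p["camera_matrix"];M=R.from_euler('xyz',p["rotation"],degrees=True).as_matrix()
    d=np.linalg.inv(K)@[px[0],px[1],1]; return p["xyz"],M@(d*[1,-1,-1])
def plane(n,px,z):
    o,d=ray(n,px); return o+d*(z-o[2])/d[2]
def proj(n,X):
    p=viewer.camera_params(n);M=R.from_euler('xyz',p["rotation"],degrees=True).as_matrix()
    c=(M.T@(np.array(X)-p["xyz"]))*[1,-1,-1]; u=p["camera_matrix"]@c; return u[:2]/u[2]
E
python3 - <<'E'
from h import *
im=cv2.imread("pics/top0.png")
c=cv2.resize(np.clip(im[120:290,90:400].astype(float)*1.8,0,255).astype(np.uint8),None,fx=2.5,fy=2.5,interpolation=cv2.INTER_CUBIC)
cv2.imwrite("pics/topc.png",c)
im2=cv2.imread("pics/side0.png")
c=cv2.resize(im2[140:300,215:365],None,fx=3.7,fy=3.7,interpolation=cv2.INTER_CUBIC)
cv2.imwrite("pics/sidec.png",c)
for n,i in(("top",im),("side",im2)):
  b,g,r=[i[...,k].astype(int) for k in range(3)]
  for nm,m in(("green",(g>1.5*r)&(g>1.5*b)&(g>60)),("red",(r>1.8*g)&(r>1.8*b)&(r>60))):
    m=m.astype(np.uint8);nn,l,s,ce=cv2.connectedComponentsWithStats(m)
    for k in range(1,nn):
      if s[k,4]>15: print(n,nm,s[k],ce[k],plane(n,ce[k],.07))
E
```

```text
top green [248 233  37  37 334] [266.04191617 251.19161677] [0.49290365 0.0653851  0.07      ]
top green [259 245  16  16 203] [266.29064039 252.4137931 ] [0.49051671 0.06458853 0.07      ]
top red [544 114   6   5  26] [546.65384615 116.15384615] [ 0.8518399  -0.49880951  0.07      ]
top red [177 206  37  36 325] [195.33230769 223.24923077] [0.53262594 0.21599612 0.07      ]
top red [189 217  16  16 196] [196.8622449  224.62244898] [0.53018176 0.21245017 0.07      ]
side green [241 211   4  11  19] [242.10526316 216.47368421] [0.46449508 0.06978283 0.07      ]
side green [247 217  15   5  46] [252.82608696 219.26086957] [0.48380418 0.04747376 0.07      ]
side red [236 179  22  11  75] [246.18666667 185.48      ] [0.52688358 0.20759867 0.07      ]
```

View pics/topc.png

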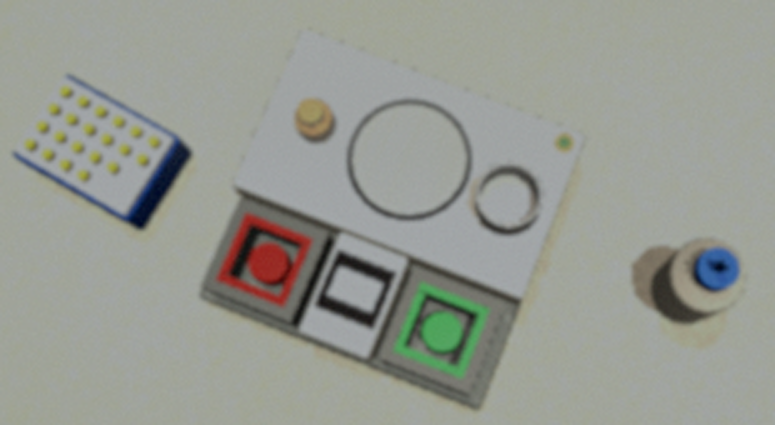

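View pics/sidec.png

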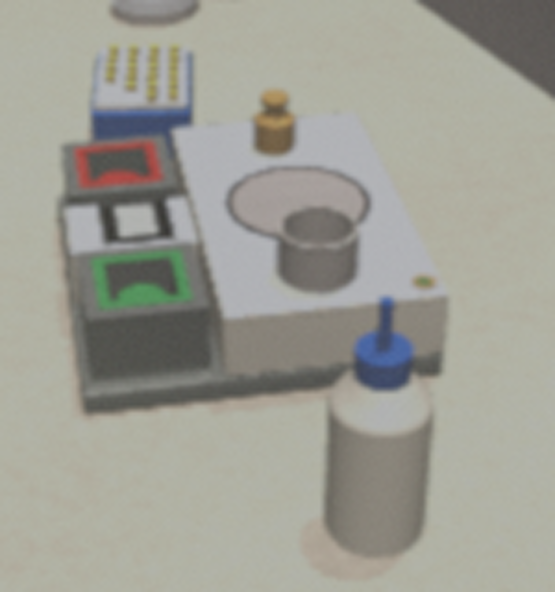

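Run:
```python
from h import *
im=cv2.imread("pics/top0.png")
b,g,r=[im[...,k].astype(int) for k in range(3)]
cs=[]
for nm,m in(("green",(g>1.5*r)&(g>1.5*b)&(g>60)),("red",(r>1.8*g)&(r>1.8*b)&(r>60))):
    m=m.astype(np.uint8);m[:,400:]=0
    nn,l,s,ce=cv2.connectedComponentsWithStats(m);k=1+np.argmax([s[j,4] if s[j,2]>25 else 0 for j in range(1,nn)])
    rc=cv2.minAreaRect(np.argwhere(l==k)[:,::-1].astype(np.float32)); 
    P=np.array([plane("top",q,.07) for q in cv2.boxPoints(rc)]);cs.append(P.mean(0));print(nm,P.mean(0),np.linalg.norm(P[1]-P[0]),np.linalg.norm(P[2]-P[1]))
gy=cs[1]-cs[0]; print("sep",np.linalg.norm(gy)); yaw=np.arctan2(-gy[0],gy[1]); print("yaw",np.degrees(yaw))
# red is +y, green -y
Rz=R.from_euler('z',yaw).as_matrix(); org=(cs[0]+cs[1])/2-Rz@[-.075,0,0]; pl=org+Rz@[.047,0,0]
print("bal",org,"plate pred",pl, proj("top",pl))
gr=cv2.cvtColor(im,cv2.COLOR_BGR2GRAY)
# ring: dark pixels in an annulus
yy,xx=np.mgrid[:420,:560]; c=np.array([254,184.])
d=np.hypot(xx-c[0],yy-c[1]); m=(d<29)&(d>18)&(gr<cv2.medianBlur(gr,21)-14)
pts=np.argwhere(m)[:,::-1].astype(np.float32); e=cv2.fitEllipse(pts); print(e,plane("top",e[0],.07))
for nm,cc in(("dish rim",(292.8,199.2)),):
    print(nm,plane("top",cc,.106))
print("dish side rim", plane("side",(215+317/3.7,140+228/3.7),.106))
print("weight knob top",plane("top",(90+311/2.5,120+111/2.5),.114), "side",plane("side",(215+275/3.7,140+98/3.7),.112))
print("bottle cap", plane("top",(90+717/2.5,120+268/2.5),.15))
for nm,x in (("dish",plane("top",(292.8,199.2),.106)),("w",plane("top",(90+311/2.5,120+111/2.5),.114))):
    print(nm,"in bal",Rz.T@(x-org))
```

```text
green [0.49256062 0.06501046 0.07      ] 0.0592640783181127 0.0596652888866772
red [0.53262684 0.21595083 0.07      ] 0.05983858937973421 0.06062306959487796
sep 0.1561675219381642
yaw -14.865996602922326
bal [0.58508337 0.1212387  0.07      ] plate pred [0.63051021 0.10918042 0.07      ] [253.18001819 183.13637399]
((253.2516326904297, 183.4729461669922), (46.557472229003906, 47.911624908447266), 82.35099792480469) [0.62980935 0.10894016 0.07      ]
dish rim [0.59797914 0.02405146 0.106     ]
dish side rim [0.59756871 0.0184518  0.106     ]
weight knob top [0.64863225 0.18749843 0.114     ] side [0.64780579 0.18505584 0.112     ]
bottle cap [ 0.55348154 -0.13549418  0.15      ]
dish in bal [ 0.03739841 -0.09062571  0.036     ]
w in bal [0.04442226 0.08034597 0.044     ]
```

{"api": "move_arm", "payload": {"commands": [{"claw": -0.2, "travel": [-3.05, -2.04, 0], "turn": 0}, {"claw": -0.2, "travel": [-3.05, -2.04, 0], "turn": 0}, {"claw": -0.2, "travel": [-3.05, -2.04, 0], "turn": 0}, {"claw": -0.2, "travel": [-3.05, -2.04, 0], "turn": 0}, {"claw": -0.2, "travel": [-3.05, -2.04, 0], "turn": 0}], "squeeze": 20}}

```text
time: 0.52
ee_pos: [0.306, 0.3599, 0.4043]
tcp_rot: [-180.0, -0.0, 158.6]
wrist_force: [0.6, -0.2, -0.8]
opening: 0.0344
```

{"api": "move_arm", "payload": {"commands": [{"claw": -0.2, "travel": [-3.05, -2.04, 0], "turn": 0}, {"claw": -0.2, "travel": [-3.05, -2.04, 0], "turn": 0}, {"claw": -0.2, "travel": [-3.05, -2.04, 0], "turn": 0}, {"claw": -0.2, "travel": [-3.05, -2.04, 0], "turn": 0}, {"claw": -0.2, "travel": [-3.05, -2.04, 0], "turn": 0}]}}

```text
time: 0.93
ee_pos: [0.4109, 0.209, 0.4045]
tcp_rot: [-180.0, -0.0, 158.6]
wrist_force: [-0.2, 0.6, -0.0]
opening: 0.0341
```

{"api": "move_arm", "payload": {"commands": [{"claw": -0.2, "travel": [-3.05, -2.04, 0], "turn": 0}, {"claw": -0.2, "travel": [-3.05, -2.04, 0], "turn": 0}, {"claw": -0.2, "travel": [-3.05, -2.04, 0], "turn": 0}, {"claw": -0.2, "travel": [-3.05, -2.04, 0], "turn": 0}, {"claw": -0.2, "travel": [-3.05, -2.04, 0], "turn": 0}]}}

```text
time: 1.35
ee_pos: [0.5156, 0.0583, 0.4045]
tcp_rot: [-180.0, -0.0, 158.6]
wrist_force: [-0.1, 0.7, 0.5]
opening: 0.0341
```

{"api": "move_arm", "payload": {"commands": [{"claw": -0.2, "travel": [-3.05, -2.04, 0], "turn": 0}, {"claw": -0.2, "travel": [-3.05, -2.04, 0], "turn": 0}, {"claw": -0.2, "travel": [-3.05, -2.04, 0], "turn": 0}, {"claw": -0.2, "travel": [0, 0, 0], "turn": 7.0}, {"claw": -0.2, "travel": [0, 0, 0], "turn": 7.0}]}}

```text
time: 1.77
ee_pos: [0.5788, -0.0323, 0.4032]
tcp_rot: [-179.9, -0.1, 144.1]
wrist_force: [-0.7, 0.0, -0.1]
opening: 0.0347
```

{"api": "move_arm", "payload": {"commands": [{"claw": -0.2, "travel": [0, 0, 0], "turn": 7.0}, {"claw": -0.2, "travel": [0, 0, 0], "turn": 7.0}, {"claw": -0.2, "travel": [0, 0, 0], "turn": 7.0}, {"claw": -0.2, "travel": [0, 0, 0], "turn": 7.0}, {"claw": -0.2, "travel": [0, 0, 0], "turn": 7.0}]}}

```text
time: 2.18
ee_pos: [0.5779, -0.0303, 0.4042]
tcp_rot: [-180.0, -0.0, 109.2]
wrist_force: [-0.4, 0.7, 0.0]
opening: 0.034
```

{"api": "move_arm", "payload": {"commands": [{"claw": -0.2, "travel": [0, 0, 0], "turn": 7.0}, {"claw": -0.2, "travel": [0, 0, 0], "turn": 7.0}, {"claw": -0.2, "travel": [0, 0, 0], "turn": 7.0}, {"claw": -0.2, "travel": [0, 0, 0], "turn": 7.0}, {"claw": -0.2, "travel": [0, 0, 0], "turn": 7.0}]}}

```text
time: 2.6
ee_pos: [0.5778, -0.0303, 0.4042]
tcp_rot: [-180.0, 0.0, 74.2]
wrist_force: [0.2, -0.3, -0.5]
opening: 0.0345
```

{"api": "move_arm", "payload": {"commands": [{"claw": -0.2, "travel": [0, 0, 0], "turn": 4.8}, {"claw": -0.2, "travel": [0, 0, 0], "turn": 0}, {"claw": -0.2, "travel": [0, 0, 0], "turn": 0}]}}

```text
time: 2.85
ee_pos: [0.5779, -0.0303, 0.4044]
tcp_rot: [-180.0, 0.0, 69.9]
wrist_force: [-0.1, 0.1, -0.2]
opening: 0.0341
```

{"api": "move_arm", "payload": {"commands": [{"claw": -0.2, "travel": [0, 0, 3], "turn": 0}, {"claw": -0.2, "travel": [0, 0, 3], "turn": 0}, {"claw": -0.2, "travel": [0, 0, 3], "turn": 0}, {"claw": -0.2, "travel": [0, 0, 2.5], "turn": 0}, {"claw": -0.2, "travel": [0, 0, 1.5], "turn": 0}]}}

```text
time: 3.27
ee_pos: [0.5771, -0.0303, 0.2713]
tcp_rot: [-179.8, 0.1, 70.0]
wrist_force: [-0.6, 0.1, 0.7]
opening: 0.0342
```

Run:
```python
from h import *
for n,(x,y,w,h) in(("top",(160,110,240,180)),("side",(215,140,200,150))):
    im=viewer.camera(n)[y:y+h,x:x+w]
    cv2.imwrite(f"pics/{n}1.png",cv2.resize(np.clip(im.astype(float)*1.5,0,255).astype(np.uint8),None,fx=3.2,fy=3.2,interpolation=cv2.INTER_CUBIC))
print(status.get_obs()["ee_pos"])
```

```text
[ 0.57699384 -0.03024854  0.27149222]
```

View pics/top1.png

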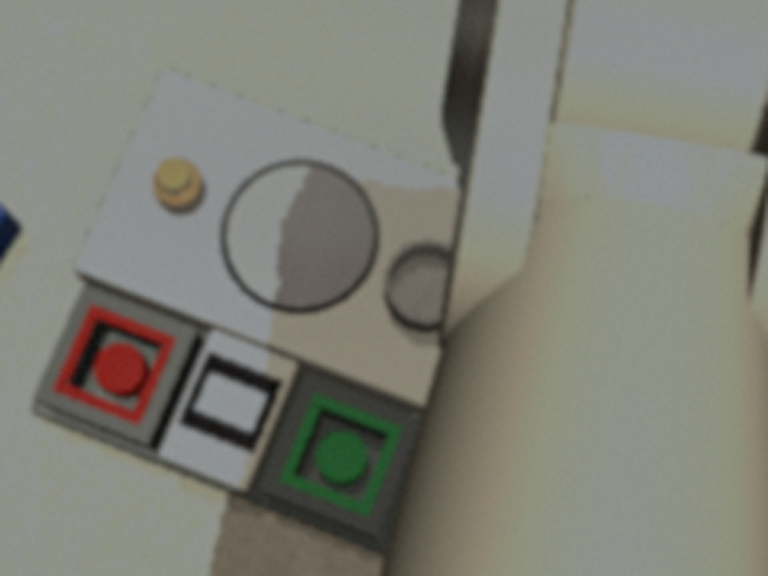

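View pics/side1.png

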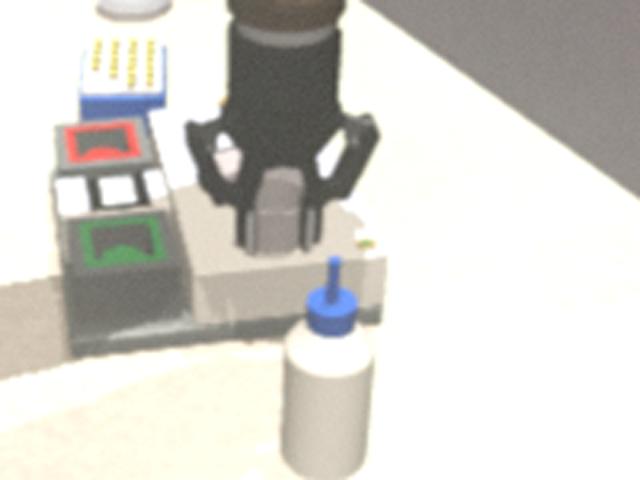

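{"api": "move_arm", "payload": {"commands": [{"claw": -0.2, "travel": [0, 0, 1.0], "turn": 0}, {"claw": -0.2, "travel": [0, 0, 0.7], "turn": 0}, {"claw": -0.2, "travel": [0, 0.1, 0], "turn": 0}, {"claw": -0.2, "travel": [0, 0, 0], "turn": 0}]}}

```text
time: 3.7
ee_pos: [0.579, -0.0307, 0.2581]
tcp_rot: [180.0, -0.0, 69.8]
wrist_force: [-0.4, 0.1, 0.8]
opening: 0.0346
```

Run:
```python
from h import *
n,(x,y,w,h)="side",(215,140,150,120)
im=viewer.camera(n)[y:y+h,x:x+w]
cv2.imwrite(f"pics/{n}2.png",cv2.resize(im,None,fx=4,fy=4,interpolation=cv2.INTER_CUBIC))
print(status.get_obs()["ee_pos"])
```

```text
[ 0.57900663 -0.03066861  0.25835166]
```

View pics/side2.png

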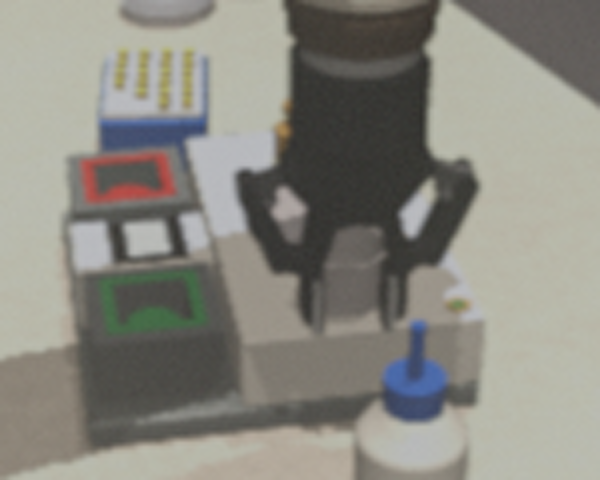

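{"api": "move_arm", "payload": {"commands": [{"claw": -0.2, "travel": [0.4, 0, 0.4], "turn": 0}, {"claw": -0.2, "travel": [0.6, 0, 0], "turn": 0}, {"claw": -0.2, "travel": [0.6, 0, 0], "turn": 0}, {"claw": -0.2, "travel": [0.6, 0, 0], "turn": 0}, {"claw": -0.2, "travel": [0.6, 0, 0], "turn": 0}]}}

```text
time: 4.17
ee_pos: [0.5887, -0.0036, 0.2538]
tcp_rot: [180.0, -0.0, 69.8]
wrist_force: [-0.3, 0.1, 0.4]
opening: 0.0341
```

{"api": "move_arm", "payload": {"commands": [{"claw": -0.2, "travel": [0.6, 0, 0], "turn": 0}, {"claw": -0.2, "travel": [0.6, 0, 0], "turn": 0}, {"claw": -0.2, "travel": [0.6, 0, 0], "turn": 0}, {"claw": -0.2, "travel": [0.6, 0, 0], "turn": 0}, {"claw": -0.2, "travel": [0.6, 0, 0], "turn": 0}]}}

```text
time: 4.58
ee_pos: [0.599, 0.0244, 0.2538]
tcp_rot: [180.0, 0.0, 69.8]
wrist_force: [0.1, -0.0, 0.3]
opening: 0.0338
```

Run:
```python
from h import *
for n,(x,y,w,h) in(("top",(160,110,240,180)),("side",(215,140,150,120))):
    im=viewer.camera(n)[y:y+h,x:x+w]
    cv2.imwrite(f"pics/{n}3.png",cv2.resize(im,None,fx=3,fy=3,interpolation=cv2.INTER_CUBIC))
print(status.get_obs()["ee_pos"])
```

```text
[0.59907926 0.02466587 0.25358009]
```

View pics/top3.png

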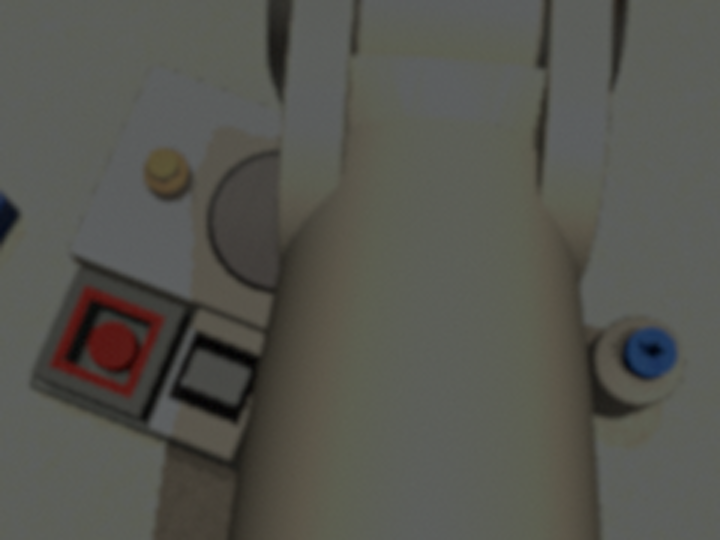

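View pics/side3.png

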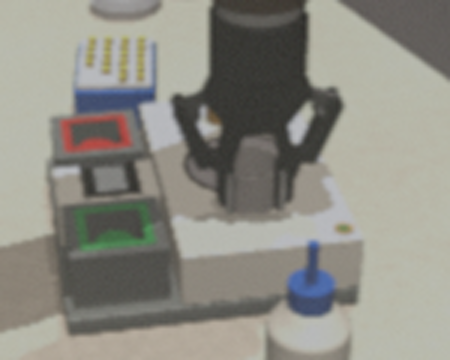

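{"api": "move_arm", "payload": {"commands": [{"claw": -0.2, "travel": [0.6, 0, 0], "turn": 0}, {"claw": -0.2, "travel": [0.6, 0, 0], "turn": 0}, {"claw": -0.2, "travel": [0.6, 0, 0], "turn": 0}, {"claw": -0.2, "travel": [0.6, 0, 0], "turn": 0}, {"claw": -0.2, "travel": [0.6, 0, 0], "turn": 0}]}}

```text
time: 5.1
ee_pos: [0.6094, 0.0526, 0.2537]
tcp_rot: [-180.0, -0.0, 69.8]
wrist_force: [-0.5, 0.3, 0.2]
opening: 0.0339
```

{"api": "move_arm", "payload": {"commands": [{"claw": -0.2, "travel": [0.6, 0, 0], "turn": 0}, {"claw": -0.2, "travel": [0.6, 0, 0], "turn": 0}, {"claw": -0.2, "travel": [0.6, 0, 0], "turn": 0}, {"claw": -0.2, "travel": [0.4, 0, 0], "turn": 0}, {"claw": -0.2, "travel": [0.3, 0, 0], "turn": 0}]}}

```text
time: 5.52
ee_pos: [0.618, 0.076, 0.2536]
tcp_rot: [-180.0, 0.0, 69.8]
wrist_force: [-1.0, -0.8, -0.3]
opening: 0.0343
```

{"api": "move_arm", "payload": {"commands": [{"claw": -0.2, "travel": [0.1, 0, 0], "turn": 0}, {"claw": -0.2, "travel": [0, 0, 0], "turn": 0}, {"claw": -0.2, "travel": [0, 0, 0], "turn": 0}]}}

```text
time: 5.77
ee_pos: [0.6181, 0.0763, 0.2537]
tcp_rot: [-180.0, 0.0, 69.8]
wrist_force: [0.6, -0.6, 0.6]
opening: 0.0345
```

Run:
```python
from h import *
n,(x,y,w,h)="side",(215,140,150,120)
im=viewer.camera(n)[y:y+h,x:x+w]
cv2.imwrite(f"pics/{n}4.png",cv2.resize(im,None,fx=4,fy=4,interpolation=cv2.INTER_CUBIC))
print(status.get_obs()["ee_pos"])
```

```text
[0.61813473 0.07618788 0.25372659]
```

View pics/side4.png

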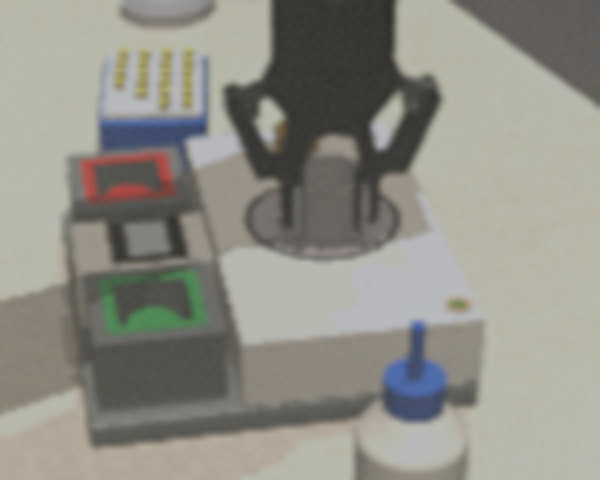

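{"api": "move_arm", "payload": {"commands": [{"claw": -0.2, "travel": [-1, 0, 0], "turn": 0}, {"claw": -0.2, "travel": [-2, 0, 0], "turn": 0}, {"claw": -0.2, "travel": [-2.0, 0, 0], "turn": 0}, {"claw": -0.2, "travel": [-1, 0, 0], "turn": 0}, {"claw": -0.2, "travel": [0, 0, -3], "turn": 0}]}}

```text
time: 6.23
ee_pos: [0.5955, 0.0177, 0.2784]
tcp_rot: [-179.5, 0.2, 69.6]
wrist_force: [-0.1, 0.7, -0.8]
opening: 0.0343
```

{"api": "move_arm", "payload": {"commands": [{"claw": -1, "travel": [0, 0, -3], "turn": 0}, {"claw": -1, "travel": [-3, 0, -2], "turn": 0}, {"claw": -1, "travel": [-3, 0, 0], "turn": 0}, {"claw": -1, "travel": [-3, 0, 0], "turn": 0}, {"claw": -1, "travel": [-1, 0, 0], "turn": 0}]}}

```text
time: 6.65
ee_pos: [0.5616, -0.0767, 0.3345]
tcp_rot: [179.9, 0.0, 69.7]
wrist_force: [-0.7, -0.6, 0.2]
opening: 0.0002
```

Run:
```python
from h import *
for n,(x,y,w,h) in(("top",(160,110,240,180)),("side",(215,140,150,120))):
    im=viewer.camera(n)[y:y+h,x:x+w]
    cv2.imwrite(f"pics/{n}5.png",cv2.resize(im,None,fx=3,fy=3,interpolation=cv2.INTER_CUBIC))
print(status.get_obs()["ee_pos"])
```

```text
[ 0.56220119 -0.07557929  0.33398295]
```

View pics/top5.png

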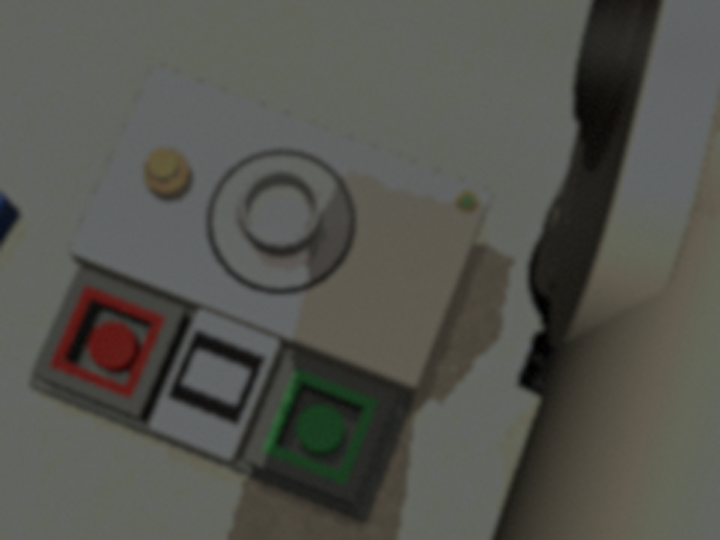

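View pics/side5.png

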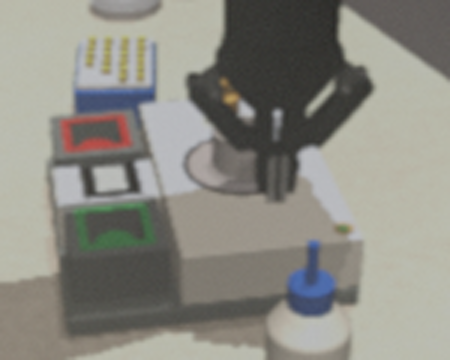

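Run:
```python
from h import *
p=plane("top",(160+280/3,110+213/3),.106); print(p, p[:2]-[.630,.109])
t=np.array([.4926,.0650]);e=status.get_obs()["ee_pos"][:2];d=t-e
y=np.radians(69.8);print(d@[np.cos(y),np.sin(y)],d@[np.sin(y),-np.cos(y)])
```

```text
[0.62580841 0.10652161 0.106     ] [-0.00419159 -0.00247839]
0.10789951823987272 -0.11386200447986916
```

{"api": "move_arm", "payload": {"commands": [{"claw": -1, "travel": [1.8, -2.6, 0], "turn": 0}, {"claw": -1, "travel": [2.5, -2.6, 0], "turn": 0}, {"claw": -1, "travel": [2.5, -2.6, 0], "turn": 0}, {"claw": -1, "travel": [2.5, -2.2, 0], "turn": 0}, {"claw": -1, "travel": [1.5, -1.4, 0], "turn": 0}]}}

```text
time: 7.17
ee_pos: [0.492, 0.0698, 0.3337]
tcp_rot: [-180.0, -0.0, 69.9]
wrist_force: [0.1, -0.2, 0.2]
opening: 0.0001
```

{"api": "move_arm", "payload": {"commands": [{"claw": -1, "travel": [0, 0, 0], "turn": -5.3}, {"claw": -1, "travel": [0, 0, 2], "turn": 0}, {"claw": -1, "travel": [0, 0, 2], "turn": 0}, {"claw": -1, "travel": [0, 0, 1], "turn": 0}, {"claw": -1, "travel": [0, 0, 0], "turn": 0}]}}

```text
time: 7.58
ee_pos: [0.4926, 0.0675, 0.2813]
tcp_rot: [-179.8, 0.1, 75.1]
wrist_force: [-0.5, 0.5, 0.0]
opening: 0.0004
```

Run:
```python
from h import *
n,(x,y,w,h)="side",(215,140,150,120)
im=viewer.camera(n)[y:y+h,x:x+w]
cv2.imwrite(f"pics/{n}6.png",cv2.resize(im,None,fx=4,fy=4,interpolation=cv2.INTER_CUBIC))
o=status.get_obs();print(o["ee_pos"],o["wrist_force"],o["tcp_rot"])
t=np.array([.4926,.0650]);d=t-o["ee_pos"][:2]
y=np.radians(o["tcp_rot"][2]);print(d@[np.cos(y),np.sin(y)],d@[np.sin(y),-np.cos(y)])
```

```text
[0.49293257 0.06735189 0.28281561] [-0.28349072 -0.1357718   0.63919057] [-1.79881293e+02  3.82294131e-02  7.51039218e+01]
-0.0023583453861016415 0.0002832039390863631
```

View pics/side6.png

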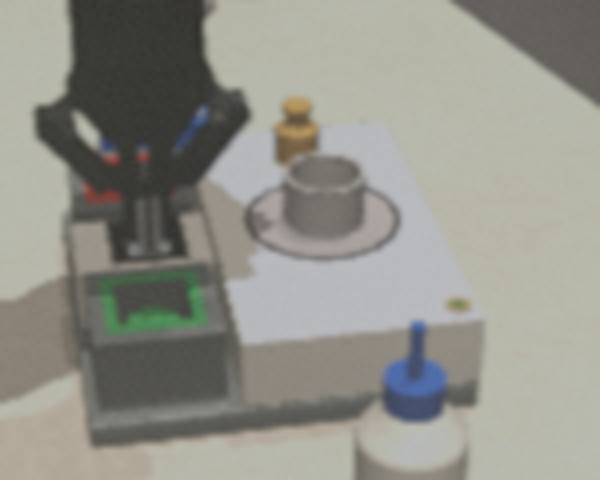

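{"api": "move_arm", "payload": {"commands": [{"claw": -1, "travel": [-0.25, 0, 1], "turn": 0}, {"claw": -1, "travel": [0, 0, 1.5], "turn": 0}, {"claw": -1, "travel": [0, 0, 1.2], "turn": 0}, {"claw": -1, "travel": [0, 0, 0.8], "turn": 0}, {"claw": -1, "travel": [0, 0, 0], "turn": 0}]}}

```text
time: 8.05
ee_pos: [0.4922, 0.0644, 0.237]
tcp_rot: [-179.9, 0.1, 75.1]
wrist_force: [-1.1, 0.9, 0.1]
opening: 0.0002
```

{"api": "move_arm", "payload": {"commands": [{"claw": -1, "travel": [0, 0, 0.4], "turn": 0}, {"claw": -1, "travel": [0, 0, 0.4], "turn": 0}, {"claw": -1, "travel": [0, 0, 0], "turn": 0}, {"claw": -1, "travel": [0, 0, 0], "turn": 0}]}}

```text
time: 8.38
ee_pos: [0.4926, 0.0645, 0.2309]
tcp_rot: [180.0, -0.0, 75.1]
wrist_force: [-0.3, -0.5, 0.1]
opening: 0.0003
```

{"api": "move_arm", "payload": {"commands": [{"claw": -1, "travel": [0, 0, 0.3], "turn": 0}, {"claw": -1, "travel": [0, 0, 0.3], "turn": 0}, {"claw": -1, "travel": [0, 0, 0], "turn": 0}, {"claw": -1, "travel": [0, 0, 0], "turn": 0}]}}

```text
time: 8.72
ee_pos: [0.4928, 0.0645, 0.2249]
tcp_rot: [180.0, -0.0, 75.1]
wrist_force: [-0.4, 0.1, 2.1]
opening: 0.0
```

{"api": "move_arm", "payload": {"commands": [{"claw": -1, "travel": [0, 0, 0.2], "turn": 0}, {"claw": -1, "travel": [0, 0, 0.15], "turn": 0}, {"claw": -1, "travel": [0, 0, 0], "turn": 0}, {"claw": -1, "travel": [0, 0, 0], "turn": 0}]}}

```text
time: 9.05
ee_pos: [0.4927, 0.0645, 0.2223]
tcp_rot: [179.9, -0.0, 75.1]
wrist_force: [-1.5, 0.0, 10.4]
opening: -0.0002
```

{"api": "move_arm", "payload": {"commands": [{"claw": -1, "travel": [0, 0, 0], "turn": 0}, {"claw": -1, "travel": [0, 0, 0], "turn": 0}, {"claw": -1, "travel": [0, 0, 0], "turn": 0}, {"claw": -1, "travel": [0, 0, -1], "turn": 0}, {"claw": -1, "travel": [0, 0, -2], "turn": 0}]}}

```text
time: 9.47
ee_pos: [0.4918, 0.0644, 0.2496]
tcp_rot: [-179.8, 0.1, 75.1]
wrist_force: [0.4, -0.1, 0.2]
opening: 0.0003
```

{"api": "move_arm", "payload": {"commands": [{"claw": -1, "travel": [0, 0, -3], "turn": 0}, {"claw": -1, "travel": [0, 0, -3], "turn": 0}, {"claw": -1, "travel": [0, 0, -3], "turn": 0}, {"claw": -1, "travel": [-4, 0, -2], "turn": 0}, {"claw": -1, "travel": [-4, 0, 0], "turn": 0}]}}

```text
time: 9.88
ee_pos: [0.4729, -0.0097, 0.364]
tcp_rot: [179.7, -0.1, 75.3]
wrist_force: [0.5, -0.2, -0.8]
opening: -0.0001
```

{"api": "move_arm", "payload": {"commands": [{"claw": -1, "travel": [-4, 0, 0], "turn": 0}, {"claw": -1, "travel": [-4, 0, 0], "turn": 0}, {"claw": -1, "travel": [-4, 0, 0], "turn": 0}, {"claw": -1, "travel": [0, 0, 0], "turn": 0}, {"claw": -1, "travel": [0, 0, 0], "turn": 0}]}}

```text
time: 10.3
ee_pos: [0.441, -0.1278, 0.3598]
tcp_rot: [-180.0, -0.0, 74.8]
wrist_force: [-0.3, 0.6, 0.2]
opening: 0.0
```

Run:
```python
from h import *
for n,(x,y,w,h) in(("top",(90,110,310,180)),("side",(200,130,200,170))):
    im=viewer.camera(n)[y:y+h,x:x+w]
    cv2.imwrite(f"pics/{n}7.png",cv2.resize(im,None,fx=2.5,fy=2.5,interpolation=cv2.INTER_CUBIC))
o=status.get_obs();print(o["ee_pos"],o["time"])
```

```text
[ 0.44177745 -0.12584297  0.35977692] 10.4
```

View pics/top7.png

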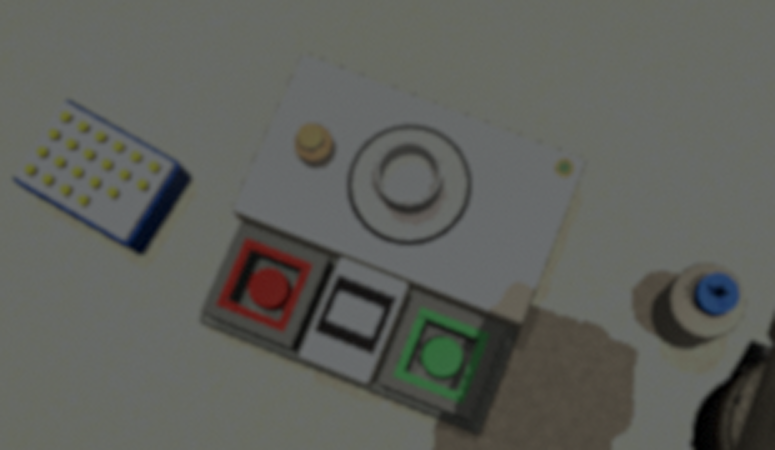

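View pics/side7.png

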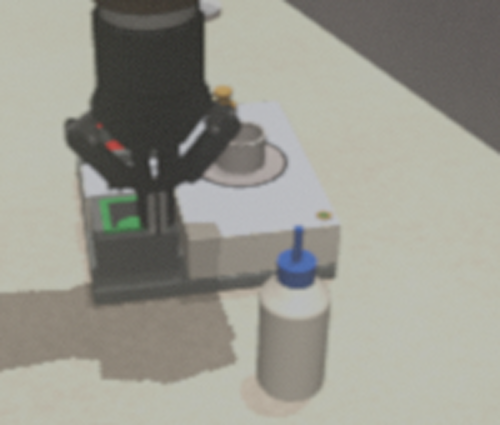

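The top view shows the dish rim at crop (407,179), inside the ring centred at (410,184). Both keys are up, the weight, tip box and bottle are where they were, and the arm is clear.

```bash
python3 -c "
from workcell import bot; print(bot.job_done())"
```

```text
the job is handed in; nothing more can be done
None
```

I pushed the dish about 90 mm onto the weighing plate with two half-open fingertips, pressed the green tare key fully down, let it come back up, and handed the job in at about 10.4 s.

- **Dish:** after the push it measured about 5 mm from the plate's centre, against the 20 mm limit. It looked upright and had not moved in the last pictures.
- **Tare key:** the wrist force rose from 2.1 N to 10.4 N as the fingertips reached their fully-down height, which shows the key hit its hard stop. I held it there for over 0.25 s before lifting off. I have no direct reading of the key's travel. In the last top view it looks back up.
- **Everything else:** the red key was not touched, and the weight, tip box and wash bottle sit where they did at the start in the pictures. The gripper was clear of everything at hand-in.

No check failed. The two views disagreed by about 6 mm on the dish's starting position (my hand-picked side-view pixels were the rougher of the two). I aimed between them, slightly towards the top view.

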